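# Sort out the craft things on their cork mats

### The arm

A 6-joint arm with a two-finger parallel gripper is mounted at the origin on the work surface. World frame = base frame: x ahead of the robot, y to its left, z up, the work surface at z = 0. Lengths are in mm, angles in rad, forces in N, time in s.
With the tool pointing down it reaches from about 400 to 925 mm from the base axis. Payload 12.5 kg.
Tool frame: the origin (TCP) lies where the fingers leave the gripper's body, on its centre line; the fingertips stand 78 mm ahead of it and the grasp point (between the pads) lies 59 mm ahead of it; z points along the fingers, y is the direction in which the jaws open and shut (so a half turn about z gives the same grasp; the last joint's range is limited). The gripper opens to 95 mm and grips with 3 to 60 N. Pads are 20 mm wide; open, the fingers measure 119 mm over their backs; the gripper's body (75 mm by 180 mm) begins 59 mm behind the grasp point.
Start: joints at [-1.42, 0.491, 1.559, -0, 1.092, -0.106], TCP at [158.763, -604.51, 292.261] pointing down, gripper open.
Joint ranges: [-3.1, 3.1], [-0.84, 2.19], [0.05, 2.79], [-1.13, 4.28], [0.06, 2.93], [-2.69, 2.69]. Speed limits (rad/s): [2.22, 2.22, 2.79, 3.14, 3.14, 3.14].

### API

Orientations are given as [roll, pitch, yaw] about the fixed x, y, z axes, in that order (R = Rz(yaw) Ry(pitch) Rx(roll)).
In Python, from cell import env, viewer, ticket, search_frame gives the robot as it stands.
- The arm moves only by the shell command python3 -m inch 'ROWS'. ROWS is a JSON object of lists of equal length, an entry for each row: "hand": the opening, from 0 (shut) to 1 (fully open); "delta_pos": the shift along the tool's x, y, z in cm, a list of three; "turn": the turn about the tool's z in rad. A call has 1 to 20 rows; each row shifts and turns the commanded pose from where the row before left it, along the tool's axes as they then stand; what a row does not reach is not made up. A row lasts 1/10 s, in which the tool goes at most 50 mm and 8.59 degrees, less where a joint would pass 70% of its speed; a pose out of reach is approached as far as the arm can. A call is refused whole if a number of a shift passes 5 or a number of a turn 0.15, either way. A call with a gripper value outside its range is refused whole. The fingers move at their own pace and stop on an object; the grip force is fixed at half the most. Time passes only in rows, so rows that do not move let the fingers close. It gives the time, the measured TCP pose, the force and the opening at its end, in the units of the state.
- env.state(): the state, without advancing time (a new reading comes with each control period).
- viewer.read_camera(name): name is "scene" or "top" or "wrist"; returns (picture, depth): 480x640x3 uint8, blue, green, red; 480x640 float32, mm along the optical axis (not along the pixel's ray), 0 where there is no reading.
- viewer.get_calibration(name): a dict with "fx", "fy", "cx", "cy" (pixels), "T" (4x4, takes a point from camera to world coordinates). Camera axes: x right, y down, z forward; pixel columns grow to the right and rows downward; lengths in mm; the calibration is good to about 2 mm. A picture is of the moment at which its call begins: read the wrist's pose just before it. get_calibration takes no time and is no camera call; for the wrist camera it gives the pose at the moment of the call.
- ticket.job_done(): hands the job in, once; it reports no verdict.
Trained networks look in the newest picture that a camera, given by its name, has taken for a name from the list of things; names that differ only in an ending like _2 or _b are one class to them, and where a whole thing is asked for, a point or a joint stands for the part that bears it (a point fixed in the world has none). Each returns a list of dicts, best first, with "p" (0 to 1); they miss things now and then, are a little off and sometimes report something else, mostly with a low value. They report only what shows in the picture. A call takes as long as a camera call. They do not tell look-alikes from the thing itself.
- search_frame(camera, label): "centre" ([column, row] in pixels, amid what is visible of it).
The state is a dict: "t": time; "joints": joint angles; "qvel": joint speeds; "tau": joint torques, N m; "eef_pos": TCP position; "tcp_rot": TCP orientation; "ft_force": force on the tool from outside, world axes, zero at the start; "moment": the same for the moment, N m; "opening": opening from 0.0 (shut) to 1.0 (fully open).
Only numpy, scipy, OpenCV 4.12 (cv2) and the standard library are available. Lean on these libraries where they do the work, as an engineer would, in place of code of your own. Each camera call takes 0.05 s, during which the arm holds its last target.

### The job

The craft things on the breakfast table have all been left on one another's cork mats. Put each thing in the middle of the mat cut to its shape: the steel cup upright on the round mat, the stamp upright on the square mat, the pencil case lid up and lying along the wide oblong mat, and the crayon lying along the narrow oblong mat. The empty caddy (or any clear spot) may serve as a parking place meanwhile; leave the jam jar standing where it is.

Things in the scene. Friction and masses are not known exactly. Their poses are not given: they have to be found in the camera images.
- cup: Stainless steel cup, open top, no handle, straight round wall 60 mm in diameter, 75 mm high, wall 3 mm, 120 g. Origin: centre of its underside; z up its axis. Stands upright at the start on the wide or the narrow mat.
- stamp: Blue silicone stamp, rigid, 80 g: square base 55 x 55 mm, 16 mm high; on its middle a round stem 26 mm in diameter from 16 to 42 mm high, then a round knob 32 mm in diameter from 42 to 54 mm (top). Origin: centre of underside; z up; x and y along the base's sides. Starts upright on the narrow or the wide mat, whichever the cup is not on.
- pencil_case: Closed orange plastic pencil case, a rigid box 150 mm (its x) x 55 mm (its y) x 32 mm high, edges rounded, 150 g. Origin: centre of its underside; z up (lid up). Lies at the start on the round or the square mat.
- crayon: Chunky red wax crayon in a paper sleeve, 50 g: six-sided stick 24 mm across the flats, 115 mm long. Origin on its long axis (x), half way: the stick runs from x = -55 to +45 mm, its tapered nose to +60 mm. Lying flat, the origin is 12 mm above its support. Starts lying on the square or the round mat, whichever the pencil case is not on.
- mat_round: Round cork mat, 100 mm in diameter, 4 mm thick, fixed to the table. Origin: centre of its underside, on the table (its top is at 4 mm).
- mat_square: Square cork mat, 100 x 100 mm, 4 mm thick, fixed. Origin: centre of its underside, on the table; x and y along its sides.
- mat_wide: Wide oblong cork mat, 180 mm (its x) x 85 mm (its y), 4 mm thick, fixed. Origin: centre of its underside, on the table.
- mat_narrow: Narrow oblong cork mat, 140 mm (its x) x 54 mm (its y), 4 mm thick, fixed. Origin: centre of its underside, on the table.
- caddy: Empty yellow plastic caddy, fixed open-topped box 140 mm (x) x 170 mm (y) outside, walls 4 mm thick and 55 mm high, floor 4 mm thick; the small closed door in its -x side need not be used. Origin: centre of underside, on the table. A free parking place among the mats. Only an eraser and a sharpener (12 mm high) lie between the mats, over 60 mm from their centres; all else is outside.
- jam_jar: Squat amber glass jam jar with a white lid, 64 mm in diameter, 68 mm high, 300 g, standing loose among the mats. Origin: centre of its underside. A bystander: leave it alone.
Mind the look-alikes: they are no part of the job. Several things look just like the crayon: the one meant starts farthest from the robot's base. Leave any purple look-alike of the mat_round alone.

How it is judged (in metres and radians):
At the end, for the whole second after the job is handed in: Cup on round, stamp on square, case on wide, crayon on narrow mat: centres within 15 mm of the mat's centre (seen from above), resting on it (height within 5 mm), upright or level within 0.12 rad; case and crayon along the mat within 0.22 rad, either way round; all released, at rest (horizontal distance between cup and mat_round below 0.015 m and z of cup in the frame of mat_round between -0.001 and 0.009 m and linear speed of each of cup, stamp, pencil_case, crayon below 0.02 m/s and angle between each of cup, stamp, pencil_case's own z axis and vertical below 0.12 rad and horizontal distance between stamp and mat_square below 0.015 m and z of stamp in the frame of mat_square between -0.001 and 0.009 m and horizontal distance between pencil_case and mat_wide below 0.015 m and z of pencil_case in the frame of mat_wide between -0.001 and 0.009 m and angle between the x axis of pencil_case and the x axis of mat_wide, either way round below 0.22 rad and horizontal distance between crayon and mat_narrow below 0.015 m and z of crayon in the frame of mat_narrow between 0.011 and 0.021 m and angle between crayon's own x axis and vertical between 1.45 and 1.69 rad and angle between the x axis of crayon and the x axis of mat_narrow, either way round below 0.22 rad); the robot touches nothing.
It fails at once if the jam jar is knocked over or pushed more than 20 mm (distance of jam_jar from where it was at the start of the episode above 0.02 m or angle between jam_jar's own z axis and vertical above 0.3 rad).
It also fails if it takes over 144 s, if anything falls off the work surface, if the arm or the gripper's body presses on something with over 40 N, if the wrist force passes 120 N, or if a joint passes its speed limit or range.

## Working session

There is one attempt and no reset: what is moved stays moved. The work goes in short steps, Python scripts to look and compute and a shell command to move; the robot and the scene stay as the last step left them, time stands still between calls to the robot, and variables do not carry over. Pictures are saved under pics/ and viewed, and the job is handed in when it is done.

```bash
ls; mkdir -p pics
python3 - <<'E'
from cell import env, viewer, ticket, search_frame
import cv2
s=env.state(); print(s)
for n in ("scene","top","wrist"):
    p,d=viewer.read_camera(n); cv2.imwrite(f"pics/{n}0.png",p)
    c=viewer.get_calibration(n); print(n,c['fx'],c['cx'],c['cy'],c['T'])
E
```

```text
pics
{'t': 0.0, 'joints': array([-1.41962956e+00,  4.91568802e-01,  1.55944515e+00, -3.93944140e-05,
        1.09169057e+00, -1.05572576e-01]), 'qvel': array([-0.00061198, -0.00055931,  0.00091518,  0.00018137, -0.00037306,
        0.00074104]), 'tau': array([-3.04962614e-04, -6.12647223e+01, -2.58182359e+01,  6.92291977e-02,
        4.82038292e-02, -1.17481432e-04]), 'eef_pos': array([ 158.71369324, -604.35283485,  291.6574391 ]), 'tcp_rot': array([-3.14048330e+00, -8.24196958e-05,  2.56757481e-01]), 'ft_force': array([-0.0646219 ,  0.37100249, -0.22750886]), 'moment': array([ 0.03558585, -0.00036249, -0.01358881]), 'opening': 0.9980140992269465}
scene 552.985945153904 326.7791901547812 234.2623808057752 [[-4.58899502e-01  5.54892687e-01 -6.93905868e-01  1.21181209e+03]
 [ 8.88176308e-01  2.65807229e-01 -3.74819107e-01  4.68157396e+02]
 [-2.35391854e-02 -7.88315053e-01 -6.14821343e-01  6.78288761e+02]
 [ 0.00000000e+00  0.00000000e+00  0.00000000e+00  1.00000000e+00]]
top 489.10174592571275 332.1647848644831 237.36973780877733 [[ 2.46601250e-03 -9.96314712e-01  8.57374632e-02  3.82135073e+02]
 [-9.99672667e-01 -4.63947287e-03 -2.51601774e-02  8.59319649e+01]
 [ 2.54652315e-02 -8.56473532e-02 -9.96000027e-01  9.44306621e+02]
 [ 0.00000000e+00  0.00000000e+00  0.00000000e+00  1.00000000e+00]]
wrist 418.25062243234413 315.0416641478052 237.19433784717725 [[ 2.54104521e-01 -9.34928088e-01 -2.47669867e-01  2.27176547e+02]
 [-9.67176762e-01 -2.45649136e-01 -6.50047191e-02 -5.86266826e+02]
 [-6.51511328e-05  2.56058533e-01 -9.66661277e-01  3.84435858e+02]
 [ 0.00000000e+00  0.00000000e+00  0.00000000e+00  1.00000000e+00]]
```

View pics/top0.png

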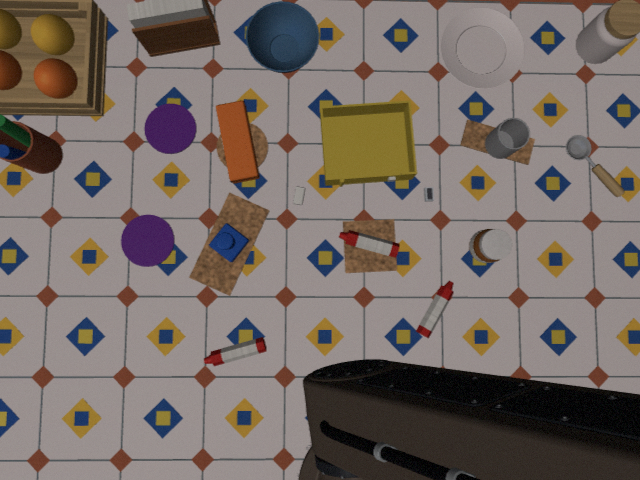

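View pics/scene0.png

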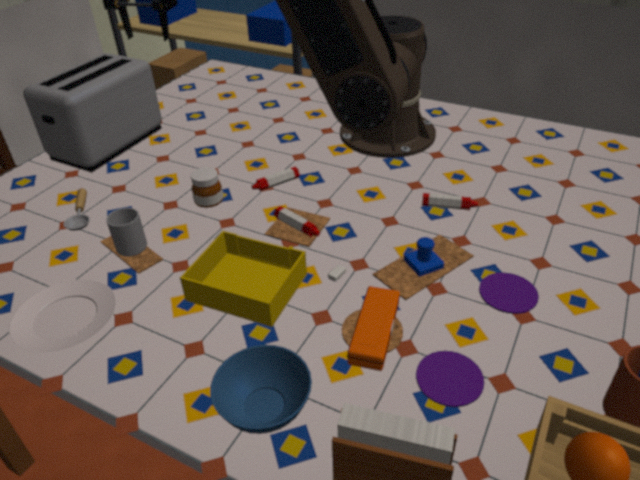

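```bash
cat > h.py <<'E'
import numpy as np, cv2
from cell import env, viewer, ticket, search_frame
def px2w(cal,u,v,z):
    T=np.array(cal['T']); d=T[:3,:3]@np.array([(u-cal['cx'])/cal['fx'],(v-cal['cy'])/cal['fy'],1.])
    o=T[:3,3]; return o+d*(z-o[2])/d[2]
def rect(img,cal,z,x0,x1,y0,y1,s=1.0):
    # output: col = (y1-y)*s, row=(x1-x)*s
    T=np.linalg.inv(np.array(cal['T']))
    W=int((y1-y0)*s);H=int((x1-x0)*s)
    c,r=np.meshgrid(np.arange(W),np.arange(H))
    P=np.stack([x1-r/s,y1-c/s,np.full(c.shape,float(z)),np.ones(c.shape)],-1)@T.T
    u=P[...,0]/P[...,2]*cal['fx']+cal['cx'];v=P[...,1]/P[...,2]*cal['fy']+cal['cy']
    return cv2.remap(img,u.astype(np.float32),v.astype(np.float32),cv2.INTER_LINEAR)
def cloud(d,cal):
    v,u=np.mgrid[0:480,0:640]
    P=np.stack([(u-cal['cx'])/cal['fx']*d,(v-cal['cy'])/cal['fy']*d,d],-1)
    T=np.array(cal['T']); W=P@T[:3,:3].T+T[:3,3]; W[d==0]=np.nan; return W
E
python3 - <<'E'
from h import *
p,d=viewer.read_camera('top');cal=viewer.get_calibration('top');np.save('p.npy',p);np.save('d.npy',d)
W=cloud(d,cal)
for n in ['cup','stamp','pencil_case','crayon','mat_round','mat_square','mat_wide','mat_narrow','caddy','jam_jar']:
    r=search_frame('top',n)
    for q in r:
        if q['p']>.2:
            u,v=q['centre']; w=W[int(v),int(u)]; print(n,round(q['p'],2),np.round([u,v]),np.round(w), round(float(np.hypot(w[0],w[1]))))
# table z check
print(W[300,100],W[400,150],W[200,450])
cv2.imwrite('pics/rect.png',rect(p,cal,4,250,800,-250,450,1.0))
E
```

```text
cup 0.49 [227. 243.] [447. 256.  57.] 515
stamp 0.65 [229. 242.] [449. 252.  60.] 515
pencil_case 0.82 [237. 140.] [644. 245.  35.] 689
crayon 0.95 [232. 350.] [252. 246.  26.] 353
crayon 0.92 [438. 312.] [ 324. -134.   26.] 350
crayon 0.82 [373. 245.] [447. -14.  29.] 447
mat_round 0.83 [169. 126.] [681. 380.   7.] 780
mat_round 0.8 [260. 144.] [647. 204.   6.] 678
mat_round 0.58 [147. 238.] [462. 417.   1.] 623
mat_square 0.74 [368. 254.] [433.  -5.   3.] 433
mat_wide 0.55 [238. 255.] [429. 242.  20.] 493
mat_narrow 0.71 [480. 141.] [ 656. -230.    3.] 695
caddy 0.96 [366. 142.] [651.  -2.   4.] 651
caddy 0.61 [220. 255.] [428. 277.   1.] 510
jam_jar 0.97 [489. 247.] [ 441. -220.   68.] 493
jam_jar 0.47 [228. 241.] [451. 252.  58.] 517
[342.36790693 500.83554417   2.14657508] [155.97039289 403.08902724  -4.49818652] [ 537.749001   -168.53019639    2.3928662 ]
```

View pics/rect.png

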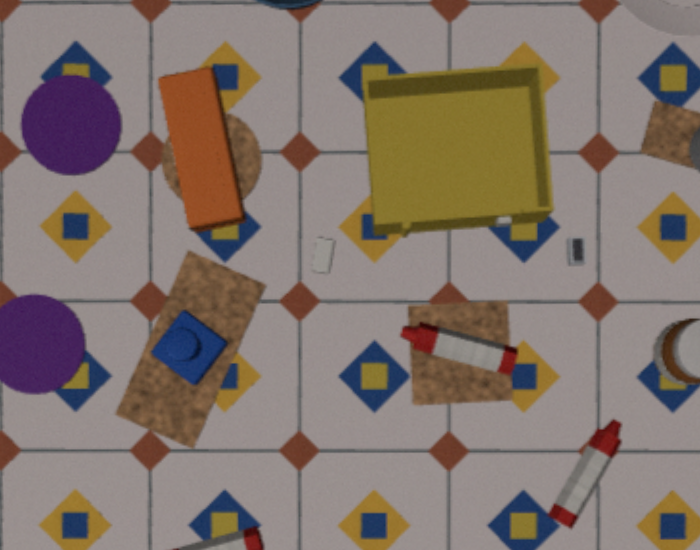

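```bash
cat > fit.py <<'E'
from h import *
X1,Y1,S=800,450,2.0
def R(p,cal,z): return rect(p,cal,z,250,800,-350,450,S)
def toW(c): return X1-c[1]/S, Y1-c[0]/S
def blob(mask,xy,r):
    m=mask.copy(); k=np.zeros_like(m); cv2.circle(k,(int((Y1-xy[1])*S),int((X1-xy[0])*S)),int(r*S),255,-1); m&=k
    m=cv2.morphologyEx(m,cv2.MORPH_CLOSE,np.ones((5,5))); m=cv2.morphologyEx(m,cv2.MORPH_OPEN,np.ones((9,9)))
    return m
def hullrect(m):
    n,l,st,_=cv2.connectedComponentsWithStats(m); 
    keep=np.isin(l,[i for i in range(1,n) if st[i,4]>400])
    pts=np.argwhere(keep)[:,::-1].astype(np.float32); h=cv2.convexHull(pts)
    (c,wh,a)=cv2.minAreaRect(h); bx=cv2.boxPoints((c,wh,a))
    e=[bx[1]-bx[0],bx[2]-bx[1]]; L=max(e,key=np.linalg.norm)
    yaw=np.arctan2(-L[0],-L[1]) # world: x=-row, y=-col
    yaw=(yaw+np.pi/2)%np.pi-np.pi/2
    return np.round(toW(c),1),np.round(np.array(wh)/S,1),round(float(yaw),3),bx
E
python3 - <<'E'
from fit import *
p=np.load('p.npy');cal=viewer.get_calibration('top')
r=R(p,cal,4); hsv=cv2.cvtColor(r,cv2.COLOR_BGR2HSV)
for n,(x,y) in {'cork':(435,270),'cork2':(430,0),'tilered':(499,299),'orange':(650,250)}.items():
    print(n,hsv[int((X1-x)*S)-3:int((X1-x)*S)+3,int((Y1-y)*S)-3:int((Y1-y)*S)+3].reshape(-1,3).mean(0))
cork=cv2.inRange(hsv,(8,60,40),(18,170,170)); cv2.imwrite('pics/cork.png',cv2.resize(cork,(800,550)))
out=r.copy()
for n,xy,rad in [('wide',(450,260),105),('square',(445,-10),80),('narrow',(650,-235),85)]:
    c,wh,a,bx=hullrect(blob(cork,xy,rad)); print(n,c,wh,a); cv2.polylines(out,[bx.astype(int)],True,(0,255,0),1)
m=blob(cork,(650,240),62); 
ys=np.argwhere(cv2.morphologyEx(m,cv2.MORPH_GRADIENT,np.ones((3,3)))>0)[:,::-1]
h=cv2.convexHull(np.argwhere(m>0)[:,::-1].astype(np.float32))[:,0]
# RANSAC circle with R=50
best=None;P=ys/S
rng=np.random.default_rng(0)
for _ in range(3000):
    i=rng.choice(len(P),2,False);a,b=P[i];mm=(a+b)/2;dd=b-a;L=np.linalg.norm(dd)
    if L<30 or L>99: continue
    nn=np.array([-dd[1],dd[0]])/L
    for s in(1,-1):
        c=mm+s*nn*np.sqrt(2500-L*L/4); e=abs(np.linalg.norm(P-c,axis=1)-50)<.8
        if best is None or e.sum()>best[0]: best=(e.sum(),c)
c=best[1]*S; print('round',best[0],len(P),toW(c)); cv2.circle(out,tuple(c.astype(int)),100,(0,255,0),1)
# case top at z=36
r2=R(p,cal,36);h2=cv2.cvtColor(r2,cv2.COLOR_BGR2HSV);o=cv2.inRange(h2,(4,180,90),(16,255,255))
c,wh,a,bx=hullrect(blob(o,(640,245),110));print('case',c,wh,a)
r2=R(p,cal,20);h2=cv2.cvtColor(r2,cv2.COLOR_BGR2HSV);o=cv2.inRange(h2,(105,150,40),(125,255,255))
c,wh,a,bx=hullrect(blob(o,(450,255),50));print('stamp base',c,wh,a)
cv2.imwrite('pics/fit.png',cv2.resize(out,(800,550)))
cv2.imwrite('pics/cray.png',cv2.resize(p[205:285,325:415],None,fx=6,fy=6,interpolation=cv2.INTER_CUBIC))
W=cloud(np.load('d.npy'),cal)
E
```

```text
cork [109.69444444 194.91666667 112.36111111]
cork2 [ 14.         122.58333333 101.58333333]
tilered [  8.         152.22222222 107.13888889]
orange [ 11.         194.16666667 148.80555556]
wide [449.8 276.6] [117.7 196.5] -0.407
square [457.   -9.5] [119.2 100.3] 0.051
narrow [ 660.1 -236.8] [169.8  67.3] 1.404
round 721 1768 (np.float64(640.4614914788581), np.float64(238.9506332192615))
case [643.7 244.8] [149.5  53. ] 0.206
stamp base [443.5 247.6] [80.4 53.1] 0.924
```

View pics/fit.png

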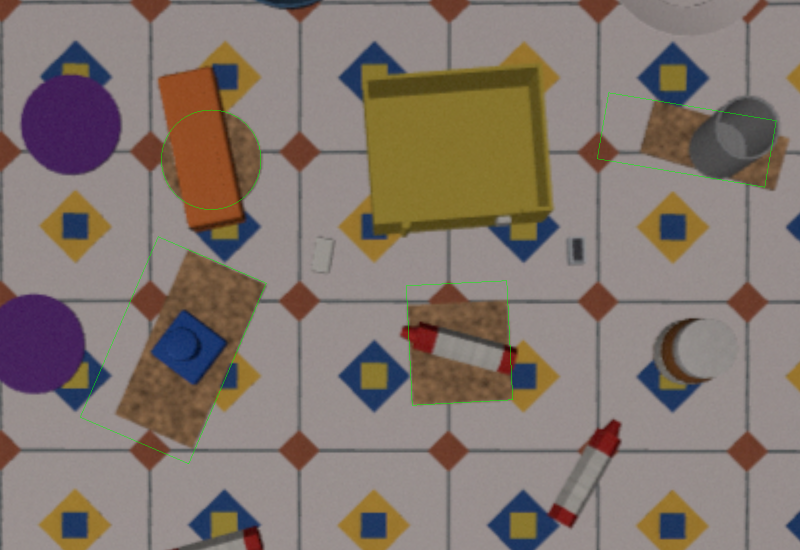

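View pics/cray.png

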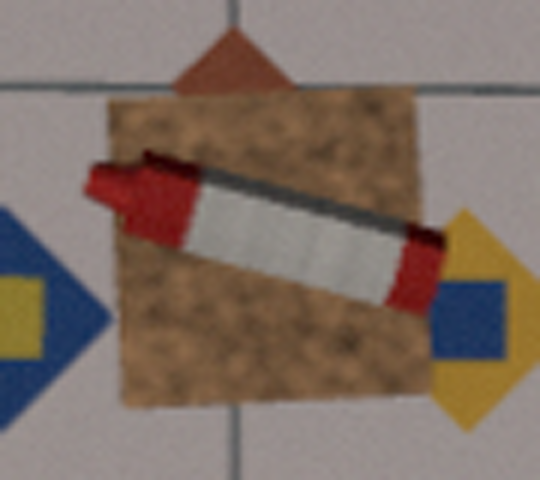

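The candidates for the crayon are at top pixels (373,245), (438,312) and (232,350). They lie 447, 350 and 353 mm from the base. The one on the square mat at (373,245) is the farthest, and the crop shows it lying across the cork, nose to the left. The red tile corners are spoiling three mat fits, so I'll refine the colour mask.

Run:
```python
from fit import *
p=np.load('p.npy');cal=viewer.get_calibration('top')
r=R(p,cal,4); hsv=cv2.cvtColor(cv2.GaussianBlur(r,(0,0),2),cv2.COLOR_BGR2HSV)
cork=cv2.inRange(hsv,(11,80,50),(17,150,160))
out=r.copy(); out[cork>0]=(out[cork>0]*0.5+np.array([0,128,0])).astype(np.uint8)
for n,xy,rad in [('wide',(450,260),105),('square',(445,-10),80),('narrow',(650,-240),85)]:
    m=blob(cork,xy,rad)
    m=cv2.morphologyEx(m,cv2.MORPH_OPEN,np.ones((25,25)))
    c,wh,a,bx=hullrect(m); print(n,c,wh,a); cv2.polylines(out,[bx.astype(int)],True,(255,0,255),1)
# round free-radius check
m=blob(cork,(640,230),60)
def world(c,r): return toW((c,r))
# crayon: white sleeve + red at z=28 (top flat) 
def mask(z,lo,hi): return cv2.inRange(cv2.cvtColor(R(p,cal,z),cv2.COLOR_BGR2HSV),lo,hi)
red=mask(20,(0,190,60),(6,255,255))|mask(20,(174,190,60),(180,255,255))
mm=blob(red,(450,-12),75);n,l,st,ce=cv2.connectedComponentsWithStats(mm)
for i in range(1,n): print('red',st[i,4]/4,toW(ce[i]))
cv2.imwrite('pics/fit2.png',out[200:950,:1600:][::1,::1][:,::2][::2])
big=cv2.resize(out[240:620,:],None,fx=.5,fy=.5)
st_=mask(20,(105,140,40),(125,255,255));
cv2.imwrite('pics/stamp.png',cv2.resize(p[205:285,185:275],None,fx=6,fy=6,interpolation=cv2.INTER_CUBIC))
cv2.imwrite('pics/cup.png',cv2.resize(p[100:180,450:550],None,fx=6,fy=6,interpolation=cv2.INTER_CUBIC))
W=cloud(np.load('d.npy'),cal)
# stamp knob points, cup rim points, case
for nme,(u0,u1,v0,v1),zl,zh in [('knob',(205,260,220,270),48,70),('cuprim',(470,540,110,170),70,90),('case',(210,265,95,190),28,45),('crayon',(335,405,225,262),20,40),('jar',(465,520,225,270),60,80)]:
    q=W[v0:v1,u0:u1].reshape(-1,3); q=q[(q[:,2]>zl)&(q[:,2]<zh)]
    c,wh,a=cv2.minAreaRect(q[:,:2].astype(np.float32)); print(nme,len(q),np.round(c,1),np.round(wh,1),round(a,1),'z',np.round(np.median(q[:,2]),1))
```

```text
wide [450.7 259.8] [ 86.1 180. ] -0.405
square [448.   -9.7] [99.8 98.3] 0.048
narrow [ 655.8 -261.1] [132.5  53.9] 1.292
red 529.25 (np.float64(461.3292394898441), np.float64(30.50377893245161))
red 224.25 (np.float64(437.76867335562986), np.float64(-55.51059085841695))
knob 243 [452.  257.6] [31.2 29.1] 1.9 z 57.6
cuprim 280 [ 648.8 -266.8] [59.5 59.7] 83.3 z 76.6
case 2280 [644.3 244.3] [150.2  56.4] 11.8 z 35.8
crayon 683 [452.4  -6.9] [114.9  26. ] 73.9 z 26.7
jar 766 [ 447.1 -234.4] [54.9 55.1] 82.3 z 67.4
```

View pics/fit2.png

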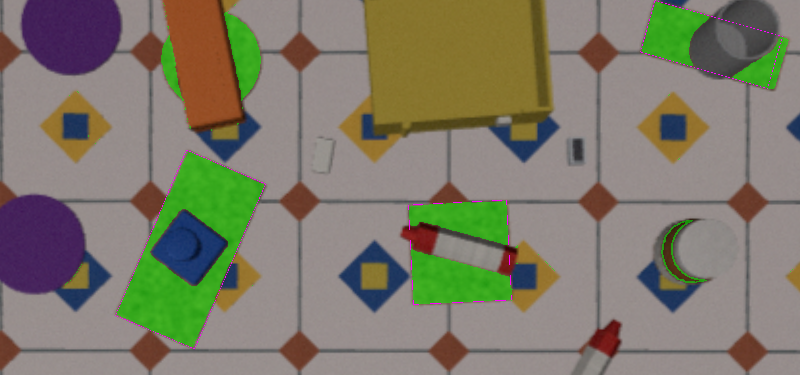

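View pics/stamp.png

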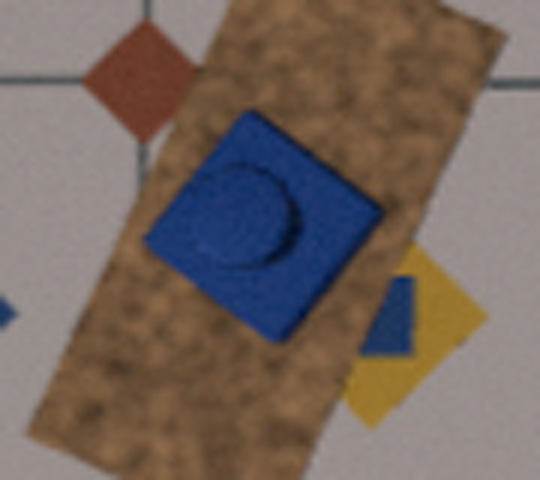

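View pics/cup.png

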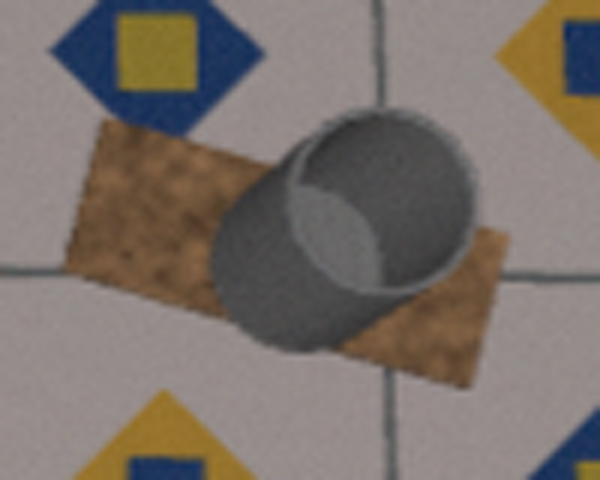

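```bash
python3 - <<'E'
from h import *
cal=viewer.get_calibration('top')
c=[px2w(cal,450+u/6-.4,100+v/6-.4,4)[:2] for u,v in [(105,120),(65,270),(470,388),(510,233)]]
print(np.round(c,1),np.mean(c,0),np.linalg.norm(c[1]-c[2]),np.linalg.norm(c[0]-c[1]))
d=c[0]-c[3]+c[1]-c[2]; print('narrow yaw',np.arctan2(d[1],d[0]))
d=np.load('d.npy');W=cloud(d,cal)
q=W[95:195,310:425].reshape(-1,3);q=q[(q[:,2]>48)&(q[:,2]<64)];print('caddy rim',cv2.minAreaRect(q[:,:2].astype(np.float32)))
q=W[95:195,310:425].reshape(-1,3);q=q[(q[:,2]<12)]
print('floor',np.nanmedian(q,0))
E
python3 -m inch '{"hand":[1,1,1],"delta_pos":[[0,0,0],[0,0,0],[0,0,0]],"turn":[0.13,0.127,0]}'
python3 -m inch '{"hand":[1,1,1,1,1,1,1,1,1,1,1,1,1,1,1,1,1,1,1,1],"delta_pos":[[2.4,-1.7,0],[2.4,-1.7,0],[2.4,-1.7,0],[2.4,-1.7,0],[2.4,-1.7,0],[2.4,-1.7,0],[2.4,-1.7,0],[2.4,-1.7,0],[2.4,-1.7,0],[2.4,-1.7,0],[2.4,-1.7,0],[2.4,-1.7,0],[2.4,-1.7,0],[2.4,-1.7,0],[2.4,-1.7,0],[2.4,-1.7,0],[2.4,-1.7,0],[2.4,-1.7,0],[0,0,0],[0,0,0]],"turn":[0,0,0,0,0,0,0,0,0,0,0,0,0,0,0,0,0,0,0,0]}'
python3 - <<'E'
from h import *
cal=viewer.get_calibration('wrist');p,d=viewer.read_camera('wrist');cv2.imwrite('pics/w1.png',p)
W=cloud(d,cal).reshape(-1,3)
q=W[(W[:,2]>70)&(W[:,2]<90)&(abs(W[:,0]-649)<60)&(abs(W[:,1]+267)<60)]
print(len(q),cv2.minAreaRect(q[:,:2].astype(np.float32)))
E
```

```text
[[ 699.  -205.2]
 [ 648.2 -190.9]
 [ 609.9 -324.4]
 [ 662.1 -339.5]] [ 654.80493243 -264.98556468] 138.92961594515253 52.770835061423796
narrow yaw 1.2969102143898388
caddy rim ((639.656982421875, -3.6978530883789062), (146.89328002929688, 170.35394287109375), 4.652211666107178)
floor [643.81574366  -3.56368451   1.95691842]
t: 1.0
eef_pos: [158.8, -604.5, 292.3]
tcp_rot: [3.141, -0.0, -0.002]
ft_force: [0.1, 0.4, 0.2]
opening: 1.001
t: 3.0
eef_pos: [590.9, -298.3, 291.9]
tcp_rot: [-3.142, 0.001, 0.004]
ft_force: [1.1, 0.2, -0.5]
opening: 1.0
1292 ((649.9212036132812, -268.9454650878906), (58.72141647338867, 58.73811340332031), 89.87250518798828)
```

View pics/w1.png

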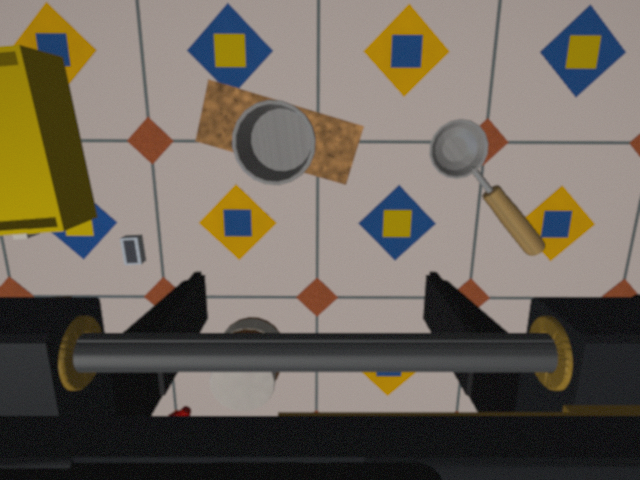

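The wrist picture shows the cup at (274,142) on the narrow mat, with the sharpener at (133,249) and the jar at (248,375). The wrist depth puts the cup at (650,-269), which agrees with the top view.

```bash
python3 -m inch '{"hand":[1,1,1,1,1,1,1,1,1,1,1,1,1,1,1],"delta_pos":[[2,-1,0],[2,-1,0],[2,-1,0],[0,0,0],[0,0,2.5],[0,0,2.5],[0,0,2.5],[0,0,2.5],[0,0,2],[0,0,2],[0,0,2],[0,0,1],[0,0,0.3],[0,0,0],[0,0,0]],"turn":[0,0,0,0,0,0,0,0,0,0,0,0,0,0,0]}'
python3 -m inch '{"hand":[0,0,0,0,0,0,0,0,0,0],"delta_pos":[[0,0,0],[0,0,0],[0,0,0],[0,0,0],[0,0,0],[0,0,0],[0,0,0],[0,0,0],[0,0,0],[0,0,0]],"turn":[0,0,0,0,0,0,0,0,0,0]}'
```

```text
t: 4.55
eef_pos: [651.0, -269.0, 120.3]
tcp_rot: [3.141, -0.001, -0.0]
ft_force: [-1.3, 0.5, -0.2]
opening: 1.003
t: 5.55
eef_pos: [650.9, -268.6, 119.3]
tcp_rot: [3.142, -0.0, -0.0]
ft_force: [-0.3, 1.9, 2.1]
opening: 0.634
```

```bash
python3 -m inch '{"hand":[0,0,0,0,0,0,0,0,0,0,0,0,0,0,0,0,0,0,0,0],"delta_pos":[[0,0,-1],[0,0,-2],[0,0,-3],[0,0,-3],[0,0,-3],[0,-1,0],[0,-2,0],[0,-2.5,0],[-0.7,-2.5,0],[0,-2.5,0],[0,-2.5,0],[0,-2.5,0],[0,-2.5,0],[0,-2.5,0],[0,-2.5,0],[0,-2,0],[0,-1.5,0],[0,0,0],[0,0,0],[0,0,0]],"turn":[0,0,0,0,0,0,0,0,0,0,0,0,0,0,0,0,0,0,0,0]}'
python3 -m inch '{"hand":[0,0,0,0,0,0,0,0,1,1,1,1,1],"delta_pos":[[0,0,2.5],[0,0,2.5],[0,0,2.5],[0,0,2],[0,0,1.5],[0,0,0.9],[0,0,0],[0,0,0],[0,0,0],[0,0,0],[0,0,0],[0,0,0],[0,0,0]],"turn":[0,0,0,0,0,0,0,0,0,0,0,0,0]}'
```

```text
t: 7.55
eef_pos: [643.8, -4.2, 238.9]
tcp_rot: [3.141, 0.0, -0.001]
ft_force: [-0.4, -0.7, -1.7]
opening: 0.634
t: 8.85
eef_pos: [643.9, -3.6, 120.4]
tcp_rot: [3.141, -0.0, -0.0]
ft_force: [-0.1, 0.1, 0.1]
opening: 0.979
```

```bash
python3 -m inch '{"hand":[1,1,1,1,1,1,1,1,1,1,1,1,1,1,1,1,1,1],"delta_pos":[[0,0,-1],[0,0,-2],[0,0,-3],[0,0,-3],[0,0,-3],[0,0,-3],[0,0,-2],[-2,0.6,0],[-2,0.6,0],[-2,0.6,0],[-2,0.6,0],[-2,0.6,0],[-2,0.6,0],[-2,0.6,0],[-2,0.6,0],[-2,0.6,0],[-2,0.6,0],[-0.8,0.3,0]],"turn":[0,0,0,0,0,0,0,0,0,0,0,0,0,0,0,0,0,0]}'
python3 -m inch '{"hand":[1,1,1,1,1,1,1,1,1,1,1,1],"delta_pos":[[0,0,0],[0,0,0],[0,0,0],[0,0,0],[0,0,0],[0,0,0],[0,0,0],[0,0,0],[0,0,0],[0,0,0],[0,0,0],[0,0,0]],"turn":[-0.13,-0.13,-0.13,-0.13,-0.13,-0.13,-0.13,-0.13,-0.13,-0.13,0,0]}'
python3 - <<'E'
from h import *
cal=viewer.get_calibration('wrist');p,d=viewer.read_camera('wrist');cv2.imwrite('pics/w2.png',p)
W=cloud(d,cal).reshape(-1,3)
q=W[(W[:,2]>18)&(W[:,2]<40)&(abs(W[:,0]-452)<60)&(abs(W[:,1]+7)<75)]
print(len(q),np.median(q[:,2]),cv2.minAreaRect(q[:,:2].astype(np.float32)))
p,d=viewer.read_camera('top');cv2.imwrite('pics/top1.png',p)
E
```

```text
t: 10.65
eef_pos: [434.5, -66.7, 290.9]
tcp_rot: [3.141, -0.0, -0.001]
ft_force: [0.5, -0.3, 0.2]
opening: 1.0
t: 11.85
eef_pos: [436.2, -66.6, 290.5]
tcp_rot: [3.141, 0.0, 1.296]
ft_force: [-0.2, 0.1, 0.4]
opening: 1.0
4017 27.508279514632136 ((453.24688720703125, -7.903438568115234), (114.82669067382812, 27.863143920898438), 75.17498779296875)
```

View pics/w2.png

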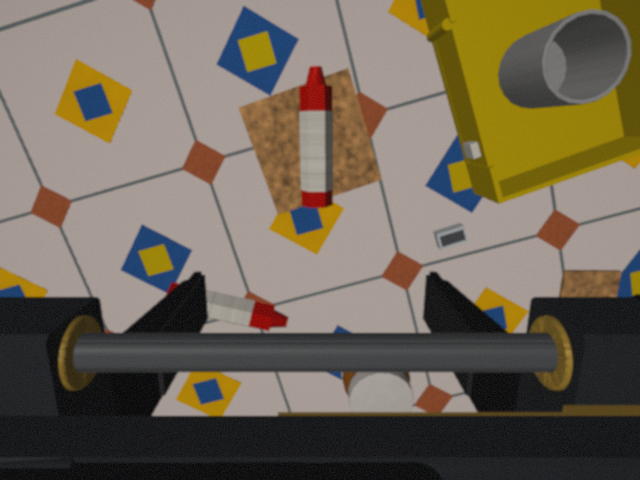

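View pics/top1.png

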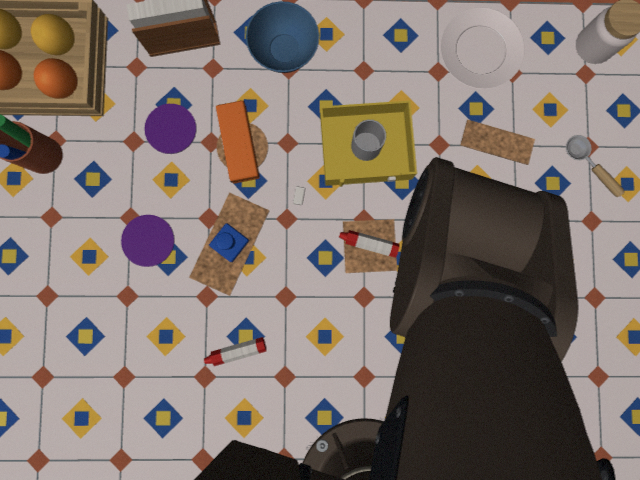

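The wrist view shows the crayon at (315,140), aligned with the tool's x axis. The top view shows the cup upright in the caddy at (367,141) and the narrow mat bare at (497,142).

```bash
python3 -m inch '{"hand":[1,1,1,1,1,1,1,1,1,1,1,1,1,1,1,1,1],"delta_pos":[[2,0,0],[2,0,0],[1.9,0,0],[0,0,0],[0,0,2.5],[0,0,2.5],[0,0,2.5],[0,0,2.5],[0,0,2.5],[0,0,2.5],[0,0,2],[0,0,1.5],[0,0,1],[0,0,0.6],[0,0,0.4],[0,0,0],[0,0,0]],"turn":[0,0,0,0,0,0,0,0,0,0,0,0,0,0,0,0,0]}'
python3 -m inch '{"hand":[0,0,0,0,0,0,0,0,0,0],"delta_pos":[[0,0,0],[0,0,0],[0,0,0],[0,0,0],[0,0,0],[0,0,0],[0,0,0],[0,0,0],[0,0,0],[0,0,0]],"turn":[0,0,0,0,0,0,0,0,0,0]}'
python3 - <<'E'
from fit import *
p=cv2.imread('pics/top1.png');cal=viewer.get_calibration('top')
r=R(p,cal,4); hsv=cv2.cvtColor(cv2.GaussianBlur(r,(0,0),2),cv2.COLOR_BGR2HSV)
cork=cv2.inRange(hsv,(11,80,50),(17,150,160))
m=cv2.morphologyEx(blob(cork,(655,-265),85),cv2.MORPH_OPEN,np.ones((25,25)))
print(hullrect(m)[:3])
E
```

```text
t: 13.65
eef_pos: [451.8, -9.8, 85.6]
tcp_rot: [3.141, 0.0, 1.3]
ft_force: [-0.2, -0.5, -0.4]
opening: 1.001
t: 14.65
eef_pos: [451.7, -9.7, 85.2]
tcp_rot: [3.142, 0.0, 1.3]
ft_force: [0.3, -0.4, 0.0]
opening: 0.279
(array([ 654.9, -264.5]), array([139. ,  53.8]), 1.292)
```

```bash
python3 -m inch '{"hand":[0,0,0,0,0,0,0,0,0,0,0,0,0,0,0,0,0,0,0,0],"delta_pos":[[0,0,-1],[0,0,-2],[0,0,-3],[0,0,-3],[0,0,-3],[0,0,-3],[-1,1.4,0],[-1.6,2.2,0],[-1.6,2.2,0],[-1.6,2.2,0],[-1.6,2.2,0],[-1.6,2.2,0],[-1.6,2.2,0],[-1.6,2.2,0],[-1.6,2.2,0],[-1.6,2.2,0],[-1.6,2.2,0],[-1.6,2.2,0],[-0.5,0.8,0],[0,0,0]],"turn":[0,0,0,0,0,0,0,0,0,0,0,0,0,0,0,0,0,0,0,0]}'
python3 - <<'E'
from h import *
print(env.state()['opening']); s=env.state();print(s['eef_pos'],s['tcp_rot'])
p,d=viewer.read_camera('wrist');cv2.imwrite('pics/w3.png',p)
E
```

```text
t: 16.65
eef_pos: [654.9, -265.3, 234.1]
tcp_rot: [-3.14, -0.0, 1.299]
ft_force: [-0.9, 1.1, -0.3]
opening: 0.279
0.2793660659516021
[ 654.87067915 -265.26133355  234.12380623] [-3.14045913e+00 -1.36687790e-04  1.29886495e+00]
```

View pics/w3.png

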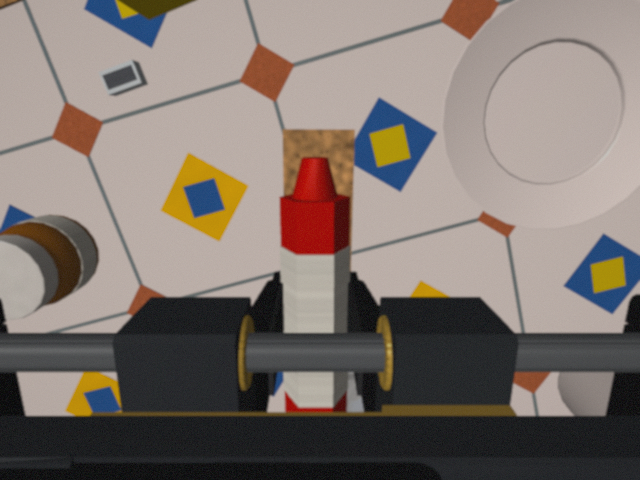

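The wrist view shows the crayon level in the jaws, nose at (315,175), running along the narrow mat (top edge at (318,130)). I'll lower it now.

```bash
python3 -m inch '{"hand":[0,0,0,0,0,0,0,0,0,0,0,0.5,0.5,0.5,0.5],"delta_pos":[[0,0,2.5],[0,0,2.5],[0,0,2.5],[0,0,2.5],[0,0,2],[0,0,1.5],[0,0,0.8],[0,0,0.4],[0,0,0.2],[0,0,0],[0,0,0],[0,0,0],[0,0,0],[0,0,0],[0,0,0]],"turn":[0,0,0,0,0,0,0,0,0,0,0,0,0,0,0]}'
python3 -m inch '{"hand":[0.6,0.7,1,1,1,1,1,1,1,1],"delta_pos":[[0,0,-0.5],[0,0,-1],[0,0,-2],[0,0,-3],[0,0,-3],[0,0,-3],[0,0,-3],[0,0,-3],[0,0,-1.5],[0,0,0]],"turn":[0,0,0,0,0,0,0,0,0,0]}'
```

```text
t: 18.2
eef_pos: [654.9, -264.5, 86.4]
tcp_rot: [3.141, 0.0, 1.3]
ft_force: [-0.4, -0.4, 0.4]
opening: 0.489
t: 19.2
eef_pos: [655.2, -264.5, 288.9]
tcp_rot: [3.138, 0.001, 1.3]
ft_force: [0.8, 0.2, -0.2]
opening: 0.997
```

```bash
python3 -m inch '{"hand":[1,1,1,1,1,1,1,1,1,1,1,1,1,1,1,1,1,1,1,1],"delta_pos":[[1.3,-1.1,0],[2.3,-2,0],[2.3,-2,0],[2.3,-2,0],[2.3,-2,0],[2.3,-2,0],[2.3,-2,0],[2.3,-2,0],[2.3,-2,0],[2.3,-2,0],[2.3,-2,0],[2.3,-2,0],[2.3,-2,0],[2.3,-2,0],[2.3,-2,0],[2.3,-2,0],[2.3,-2,0],[0.8,-0.4,0],[0,0,0],[0,0,0]],"turn":[0,0,0,0,0,0,0,0,0,0,0,0,0,0,0,0,0,0,0,0]}'
python3 - <<'E'
from h import *
s=env.state();print(s['eef_pos'],s['tcp_rot'])
cal=viewer.get_calibration('wrist');p,d=viewer.read_camera('wrist');cv2.imwrite('pics/w4.png',p)
W=cloud(d,cal).reshape(-1,3)
q=W[(W[:,2]>50)&(W[:,2]<70)&(abs(W[:,0]-452)<40)&(abs(W[:,1]-257)<40)]
print(len(q),np.median(q[:,2]),cv2.minAreaRect(q[:,:2].astype(np.float32)))
q=W[(W[:,2]>14)&(W[:,2]<26)&(abs(W[:,0]-452)<50)&(abs(W[:,1]-257)<50)]
print(len(q),np.median(q[:,2]),cv2.minAreaRect(q[:,:2].astype(np.float32)))
p,d=viewer.read_camera('top');cv2.imwrite('pics/top2.png',p)
E
```

```text
t: 21.2
eef_pos: [436.5, 199.5, 285.7]
tcp_rot: [-3.141, 0.001, 1.3]
ft_force: [0.1, -1.2, -0.1]
opening: 1.001
[436.54468971 199.49998448 285.65522482] [-3.14102299e+00  7.08877556e-04  1.29993155e+00]
1392 58.02349840760522 ((451.6606750488281, 257.3308410644531), (31.07917594909668, 30.509925842285156), 28.415721893310547)
2959 20.080937486838536 ((451.6297912597656, 257.3248596191406), (55.08399963378906, 55.12444305419922), 53.01649475097656)
```

View pics/w4.png

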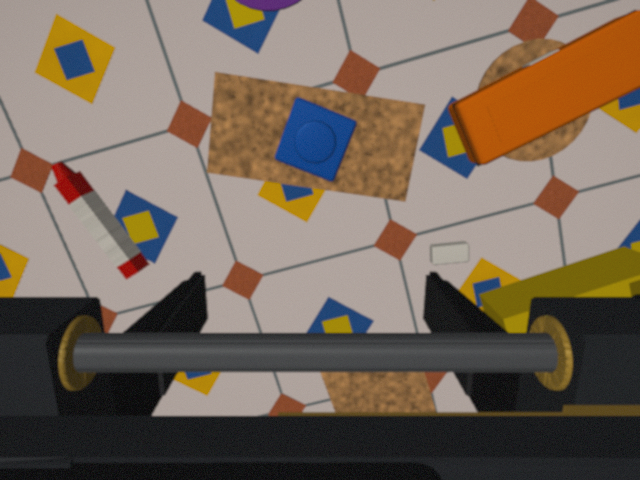

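View pics/top2.png

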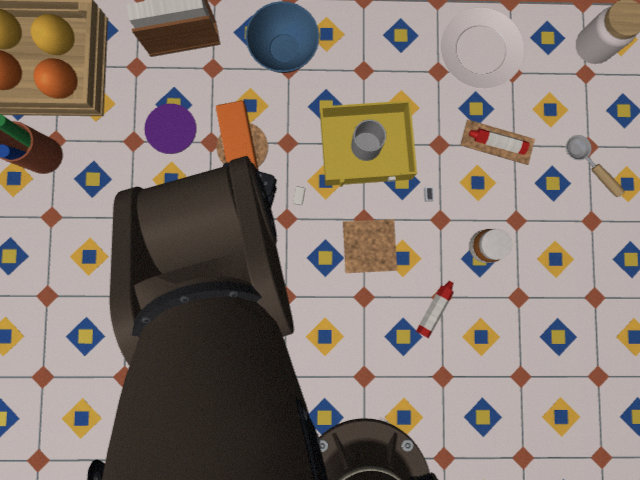

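The wrist view shows the stamp at (316,140). In the top view the crayon lies on the narrow mat at (499,142), and the square mat is bare at (370,246).

```bash
python3 -m inch '{"hand":[1,1,1,1,1,1,1,1,1,1,1,1,1,1,1,1],"delta_pos":[[2,0,0],[2,0,0],[2,-0.1,0],[0,0,0],[0,0,2.5],[0,0,2.5],[0,0,2.5],[0,0,2.5],[0,0,2.5],[0,0,2],[0,0,1.5],[0,0,1],[0,0,0.6],[0,0,0.5],[0,0,0],[0,0,0]],"turn":[0,0,0,0,0,0,0,0,0,0,0,0,0,0,0,0]}'
python3 -m inch '{"hand":[0,0,0,0,0,0,0,0,0,0],"delta_pos":[[0,0,0],[0,0,0],[0,0,0],[0,0,0],[0,0,0],[0,0,0],[0,0,0],[0,0,0],[0,0,0],[0,0,0]],"turn":[0,0,0,0,0,0,0,0,0,0]}'
python3 - <<'E'
from fit import *
p=cv2.imread('pics/top2.png');cal=viewer.get_calibration('top')
r=R(p,cal,4); hsv=cv2.cvtColor(cv2.GaussianBlur(r,(0,0),2),cv2.COLOR_BGR2HSV)
cork=cv2.inRange(hsv,(11,80,50),(17,150,160))
m=cv2.morphologyEx(blob(cork,(445,-10),80),cv2.MORPH_OPEN,np.ones((25,25)))
print(hullrect(m)[:3])
E
```

```text
t: 22.9
eef_pos: [451.5, 258.1, 105.6]
tcp_rot: [3.141, -0.0, 1.3]
ft_force: [-0.6, -0.1, 0.1]
opening: 1.003
t: 23.9
eef_pos: [451.4, 258.1, 105.2]
tcp_rot: [3.142, 0.0, 1.3]
ft_force: [0.6, 0.3, 0.2]
opening: 0.326
(array([448.2,  -9.9]), array([99.6, 98.3]), 0.054)
```

```bash
python3 -m inch '{"hand":[0,0,0,0,0,0,0,0,0,0,0,0,0,0,0,0,0,0,0,0],"delta_pos":[[0,0,-1],[0,0,-2],[0,0,-3],[0,0,-3],[0,0,-1],[-1.1,0.3,0],[-2,0.5,0],[-2.2,0.6,0],[-2.2,0.6,0],[-2.2,0.6,0],[-2.2,0.6,0],[-2.2,0.6,0],[-2.2,0.6,0],[-2.2,0.6,0],[-2.2,0.6,0],[-2.2,0.6,0],[-2,0.45,0],[-1,0.2,0],[0,0,0],[0,0,0]],"turn":[0,0,0,0,0,0,0,0,0,0,0,0,0,0,0,0,0,0,0,0]}'
```

```text
t: 25.9
eef_pos: [447.7, -9.6, 204.8]
tcp_rot: [-3.141, 0.0, 1.299]
ft_force: [0.2, -0.5, 0.4]
opening: 0.327
```

```bash
python3 -m inch '{"hand":[0,0,0,0,0,0,0,0,0,0.6,0.6,0.6,0.6],"delta_pos":[[0,0,2],[0,0,2.5],[0,0,2],[0,0,1.5],[0,0,1],[0,0,0.6],[0,0,0.3],[0,0,0],[0,0,0],[0,0,0],[0,0,0],[0,0,0],[0,0,0]],"turn":[0,0,0,0,0,0,0,0,0,0,0,0,0]}'
python3 -m inch '{"hand":[0.7,0.8,1,1,1,1,1,1,1,1],"delta_pos":[[0,0,-0.5],[0,0,-1],[0,0,-2],[0,0,-3],[0,0,-3],[0,0,-3],[0,0,-3],[0,0,-2.5],[0,0,0],[0,0,0]],"turn":[0,0,0,0,0,0,0,0,0,0]}'
```

```text
t: 27.2
eef_pos: [448.1, -9.8, 106.3]
tcp_rot: [3.141, 0.0, 1.3]
ft_force: [0.3, 0.2, -0.9]
opening: 0.583
t: 28.2
eef_pos: [447.7, -9.7, 286.9]
tcp_rot: [3.14, -0.0, 1.3]
ft_force: [0.1, 0.4, 0.3]
opening: 0.999
```

```bash
python3 -m inch '{"hand":[1,1,1,1,1,1,1,1,1,1,1,1,1,1,1,1],"delta_pos":[[1.3,0.6,0],[2.3,1.2,0],[2.3,1.3,0],[2.3,1.2,0],[2.3,1.3,0],[2.3,1.2,0],[2.3,1.3,0],[2.3,1.2,0],[2.3,1.3,0],[2.3,1.2,0],[2.3,1.3,0],[2.3,1.2,0],[2.3,1.3,0],[2.3,1.2,0],[1.3,0.6,0],[0,0,0]],"turn":[0,0,0,0,0,0,0,0,0,0,0,0,0,0,0,0]}'
python3 -m inch '{"hand":[1,1,1,1,1,1,1,1,1,1,1,1,1,1,1,1,1,1,1],"delta_pos":[[0,0,0],[0,0,0],[0,0,0],[0,0,0],[0,0,0],[0,0,0],[0,0,0],[0,0,0],[0,0,0],[0,0,0],[0,0,0],[0,0,0],[0,0,0],[0,0,0],[0,0,0],[0,0,0],[0,0,0],[0,0,0],[0,0,0]],"turn":[-0.12,-0.12,-0.12,-0.12,-0.12,-0.12,-0.12,-0.12,-0.12,-0.12,-0.12,-0.12,-0.12,-0.12,-0.12,-0.12,-0.12,0,0]}'
python3 - <<'E'
from h import *
s=env.state();print(s['eef_pos'],s['tcp_rot'],s['joints'])
cal=viewer.get_calibration('wrist');p,d=viewer.read_camera('wrist');cv2.imwrite('pics/w5.png',p)
W=cloud(d,cal).reshape(-1,3)
q=W[(W[:,2]>29)&(W[:,2]<45)&(abs(W[:,0]-644)<95)&(abs(W[:,1]-244)<60)]
print(len(q),np.median(q[:,2]),cv2.minAreaRect(q[:,:2].astype(np.float32)))
p,d=viewer.read_camera('top');cv2.imwrite('pics/top3.png',p)
E
```

```text
t: 29.8
eef_pos: [703.0, 258.9, 283.6]
tcp_rot: [-3.139, 0.001, 1.301]
ft_force: [-0.3, -0.9, -1.0]
opening: 1.001
t: 31.7
eef_pos: [702.4, 256.7, 285.6]
tcp_rot: [-3.141, -0.001, -2.947]
ft_force: [0.3, -0.6, 0.1]
opening: 1.003
[702.37976581 256.71185685 285.6329217 ] [-3.14142805e+00 -9.57066047e-04 -2.94707001e+00] [ 2.62194989e-01  6.81381085e-01  1.21572288e+00 -1.05020006e-04
  1.24545470e+00 -1.50309044e+00]
12967 36.311522113368596 ((644.58203125, 244.74351501464844), (150.5411376953125, 56.125972747802734), 11.891627311706543)
```

View pics/w5.png

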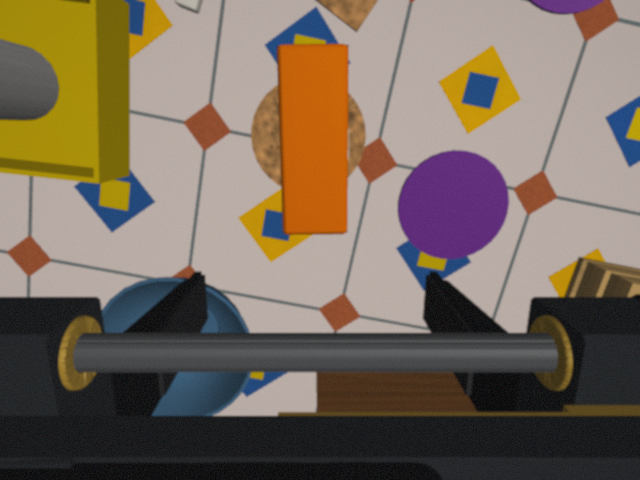

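View pics/top3.png

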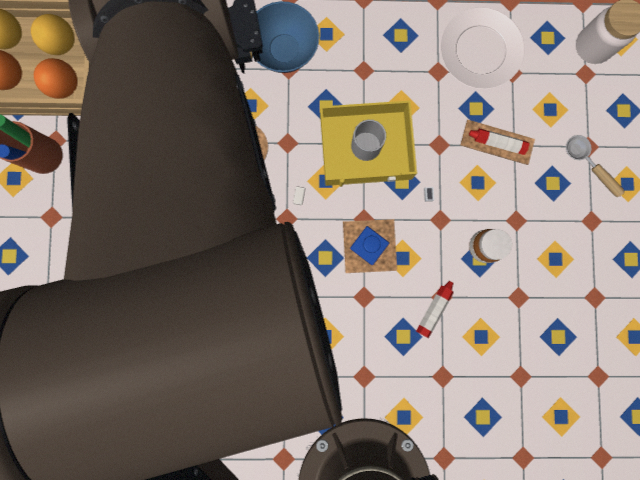

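The wrist view shows the case at (315,140) between the jaw lines. In the top view the stamp is centred on the square mat at (371,245).

```bash
python3 -m inch '{"hand":[1,1,1,1,1,1,1,1,1,1,1,1,1,1,1,1,1],"delta_pos":[[2,0,0],[2,0,0],[1.9,-0.1,0],[0,0,0],[0,0,2.5],[0,0,2.5],[0,0,2.5],[0,0,2.5],[0,0,2.5],[0,0,2.5],[0,0,2],[0,0,1.5],[0,0,0.8],[0,0,0.4],[0,0,0.2],[0,0,0],[0,0,0]],"turn":[0,0,-0.01,0,0,0,0,0,0,0,0,0,0,0,0,0,0]}'
python3 -m inch '{"hand":[0,0,0,0,0,0,0,0,0,0],"delta_pos":[[0,0,0],[0,0,0],[0,0,0],[0,0,0],[0,0,0],[0,0,0],[0,0,0],[0,0,0],[0,0,0],[0,0,0]],"turn":[0,0,0,0,0,0,0,0,0,0]}'
```

```text
t: 33.5
eef_pos: [645.3, 244.3, 88.0]
tcp_rot: [-3.142, 0.001, -2.933]
ft_force: [0.7, 0.2, 0.0]
opening: 1.002
t: 34.5
eef_pos: [645.0, 244.2, 87.2]
tcp_rot: [-3.141, -0.0, -2.933]
ft_force: [0.3, -0.3, 1.4]
opening: 0.58
```

```bash
python3 -m inch '{"hand":[0,0,0,0,0,0,0,0,0,0,0,0,0,0,0,0,0,0],"delta_pos":[[0,0,-1],[0,0,-2],[0,0,-3],[0,0,-3],[0,0,-1],[1,0.3,0],[1.7,0.5,0],[2,0.6,0],[2,0.6,0],[2,0.6,0],[2,0.6,0],[2,0.6,0],[2,0.6,0],[2,0.6,0],[1.2,0.35,0],[0.8,0.2,0],[0,0,0],[0,0,0]],"turn":[0,0,0,0,0,0,0,0,0,0,0,0,0,0,0,0,0,0]}'
python3 -m inch '{"hand":[0,0,0,0,0,0,0,0,0],"delta_pos":[[0,0,0],[0,0,0],[0,0,0],[0,0,0],[0,0,0],[0,0,0],[0,0,0],[0,0,0],[0,0,0]],"turn":[0.06,0.1,0.12,0.12,0.12,0.09,0,0,0]}'
python3 - <<'E'
from h import *
p,d=viewer.read_camera('wrist');cv2.imwrite('pics/w6.png',p)
E
```

```text
t: 36.3
eef_pos: [451.1, 259.9, 187.1]
tcp_rot: [-3.142, 0.0, -2.933]
ft_force: [0.1, 0.7, -1.5]
opening: 0.572
t: 37.2
eef_pos: [450.9, 259.8, 187.1]
tcp_rot: [3.142, 0.0, 2.742]
ft_force: [-0.2, 0.8, -1.8]
opening: 0.578
```

View pics/w6.png

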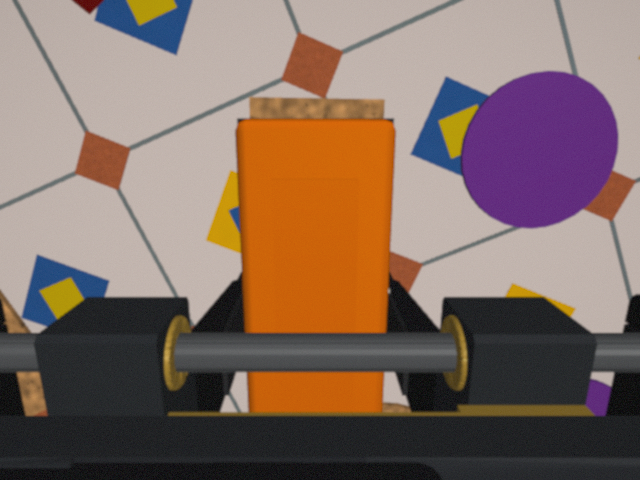

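The case is level in the jaws, top edge at (316,120), and aligned with the wide mat showing behind it at (317,107). I'll lower it 100 mm and release.

```bash
python3 -m inch '{"hand":[0,0,0,0,0,0,0,0,0,0.75,0.75,0.75,0.75],"delta_pos":[[0,0,2],[0,0,2.5],[0,0,2],[0,0,1.5],[0,0,1],[0,0,0.6],[0,0,0.3],[0,0,0],[0,0,0],[0,0,0],[0,0,0],[0,0,0],[0,0,0]],"turn":[0,0,0,0,0,0,0,0,0,0,0,0,0]}'
python3 -m inch '{"hand":[0.8,0.9,1,1,1,1,1,1,1,1],"delta_pos":[[0,0,-0.5],[0,0,-1],[0,0,-2],[0,0,-3],[0,0,-3],[0,0,-3],[0,0,-3],[0,0,-3],[0,0,-1.5],[0,0,0]],"turn":[0,0,0,0,0,0,0,0,0,0]}'
```

```text
t: 38.55
eef_pos: [450.7, 259.9, 88.4]
tcp_rot: [3.141, 0.0, 2.74]
ft_force: [0.5, 0.4, 0.2]
opening: 0.746
t: 39.55
eef_pos: [450.8, 260.0, 290.9]
tcp_rot: [3.138, 0.003, 2.74]
ft_force: [0.0, -0.1, -1.1]
opening: 0.999
```

```bash
python3 -m inch '{"hand":[1,1,1,1,1,1,1,1,1,1,1,1,1,1,1,1,1,1,1,1],"delta_pos":[[-1.2,-0.5,0],[-2.4,-1,0],[-2.4,-1,0],[-2.4,-1.1,0],[-2.4,-1,0],[-2.4,-1,0],[-2.4,-1.1,0],[-2.4,-1,0],[-2.4,-1.1,0],[-2.4,-1,0],[-2.4,-1,0],[-2.4,-1.1,0],[-2.4,-1,0],[-2.4,-1,0],[-1.2,-0.5,0],[0,0,0],[0,0,0],[0,0,0],[0,0,0],[0,0,0]],"turn":[0,0,0,0,0,0,0,0,0,0,0,0,0,0,0,-0.1,-0.12,-0.12,-0.09,0]}'
python3 - <<'E'
from fit import *
s=env.state();print(s['eef_pos'],s['tcp_rot'])
calw=viewer.get_calibration('wrist');p,d=viewer.read_camera('wrist');cv2.imwrite('pics/w7.png',p)
W=cloud(d,calw).reshape(-1,3)
q=W[(W[:,2]>70)&(W[:,2]<90)&(abs(W[:,0]-644)<50)&(abs(W[:,1]+4)<50)]
print(len(q),np.median(q[:,2]),cv2.minAreaRect(q[:,:2].astype(np.float32)))
p,d=viewer.read_camera('top');cv2.imwrite('pics/top4.png',p);cal=viewer.get_calibration('top')
r=R(p,cal,4); hsv=cv2.cvtColor(cv2.GaussianBlur(r,(0,0),2),cv2.COLOR_BGR2HSV)
cork=cv2.inRange(hsv,(11,80,50),(17,150,160))
m=cv2.morphologyEx(blob(cork,(640,239),75),cv2.MORPH_OPEN,np.ones((25,25)))
c,rr=cv2.minEnclosingCircle(np.argwhere(m>0)[:,::-1].astype(np.float32)); print('round',toW(c),rr/S, m.sum()/255/S/S/np.pi/2500)
mo=cv2.moments(m,True);print(toW((mo['m10']/mo['m00'],mo['m01']/mo['m00'])))
W=cloud(d,cal)
for nme,(u0,u1,v0,v1),zl,zh in [('case',(180,280,185,300),28,45),('crayon',(460,540,115,170),20,40),('knob',(340,400,215,275),50,70)]:
    q=W[v0:v1,u0:u1].reshape(-1,3); q=q[(q[:,2]>zl)&(q[:,2]<zh)]
    if len(q)>10: print(nme,len(q),cv2.minAreaRect(q[:,:2].astype(np.float32)),np.median(q[:,2]))
E
```

```text
t: 41.55
eef_pos: [703.3, -4.3, 287.2]
tcp_rot: [3.141, -0.002, -3.112]
ft_force: [0.4, -0.1, -0.1]
opening: 1.003
[703.27089928  -4.25416822 287.18144435] [ 3.14142848e+00 -1.57334271e-03 -3.11212077e+00]
1318 78.88894703492241 ((643.3959350585938, -3.76495361328125), (59.24313735961914, 58.73979568481445), 0.21708041429519653)
round (800.0, 450.0) 0.0 0.0Traceback (most recent call last):
  File "<stdin>", line 12, in <module>
ZeroDivisionError: float division by zero
```

View pics/w7.png

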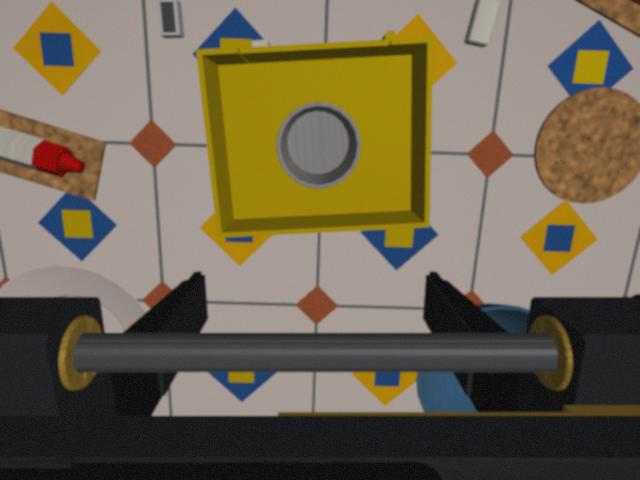

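View pics/top4.png

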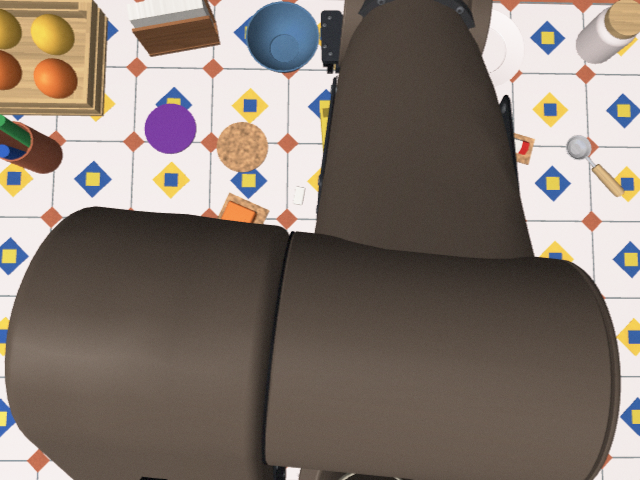

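The cup stands in the caddy at wrist pixel (318,145). The round mat is bare at top pixel (242,147). The top picture is brighter now, so the cork mask needs a new threshold.

Run:
```python
from fit import *
p=cv2.imread('pics/top4.png');cal=viewer.get_calibration('top')
r=R(p,cal,4); hsv=cv2.cvtColor(cv2.GaussianBlur(r,(0,0),2),cv2.COLOR_BGR2HSV)
print(hsv[int((X1-640)*S),int((Y1-239)*S)])
cork=cv2.inRange(hsv,(8,60,50),(18,200,215))
m=cv2.morphologyEx(blob(cork,(640,239),75),cv2.MORPH_OPEN,np.ones((41,41)))
c,rr=cv2.minEnclosingCircle(np.argwhere(m>0)[:,::-1].astype(np.float32)); print('round',toW(c),rr/S)
mo=cv2.moments(m,True);print(toW((mo['m10']/mo['m00'],mo['m01']/mo['m00'])))
```

```text
[ 14 114 194]
round (639.5, 257.0) 55.8323860168457
(643.6862228680411, 258.4955499046408)
```

```bash
python3 -m inch '{"hand":[1,1,1,1,1,1,1,1,1,1,1,1,1,1,1],"delta_pos":[[2,0,0],[2,0,0],[2,0,0],[0,0,0],[0,0,2.5],[0,0,2.5],[0,0,2.5],[0,0,2.5],[0,0,2],[0,0,2],[0,0,1.5],[0,0,0.9],[0,0,0.3],[0,0,0],[0,0,0]],"turn":[0,0,0,0,0,0,0,0,0,0,0,0,0,0,0]}'
python3 -m inch '{"hand":[0,0,0,0,0,0,0,0,0,0],"delta_pos":[[0,0,0],[0,0,0],[0,0,0],[0,0,0],[0,0,0],[0,0,0],[0,0,0],[0,0,0],[0,0,0],[0,0,0]],"turn":[0,0,0,0,0,0,0,0,0,0]}'
```

```text
t: 43.15
eef_pos: [643.9, -5.8, 122.0]
tcp_rot: [-3.141, 0.001, -3.114]
ft_force: [0.3, -0.8, 0.4]
opening: 1.0
t: 44.15
eef_pos: [643.6, -5.7, 121.3]
tcp_rot: [-3.142, 0.0, -3.113]
ft_force: [0.0, 0.9, 3.8]
opening: 0.636
```

The new round-mat fit, (639.5,257) with radius 55.8, disagrees with the first, (640.5,239), so I'll check it before placing.

Run:
```python
from fit import *
p=cv2.imread('pics/top4.png');cal=viewer.get_calibration('top')
print('pix',px2w(cal,242,147,4))
r=R(p,cal,4)
roi=r[200:440,300:540]
c=cv2.HoughCircles(cv2.medianBlur(cv2.cvtColor(cv2.cvtColor(roi,cv2.COLOR_BGR2HSV),cv2.COLOR_BGR2RGB)[...,1],5),cv2.HOUGH_GRADIENT,1.5,200,param1=80,param2=15,minRadius=94,maxRadius=106)
print(c); o=roi.copy()
for a in c[0][:1]: print(toW((a[0]+300,a[1]+200))); cv2.circle(o,(int(a[0]),int(a[1])),int(a[2]),(0,255,0),1)
cv2.circle(o,(int((Y1-239)*S)-300,int((X1-640.5)*S)-200),100,(255,0,255),1)
cv2.imwrite('pics/rnd.png',cv2.resize(o,None,fx=2,fy=2))
```

```text
pix [639.31544806 238.67744565   4.        ]
[[[120.75 119.25  98.35]]]
(np.float32(640.375), np.float32(239.625))
```

View pics/rnd.png

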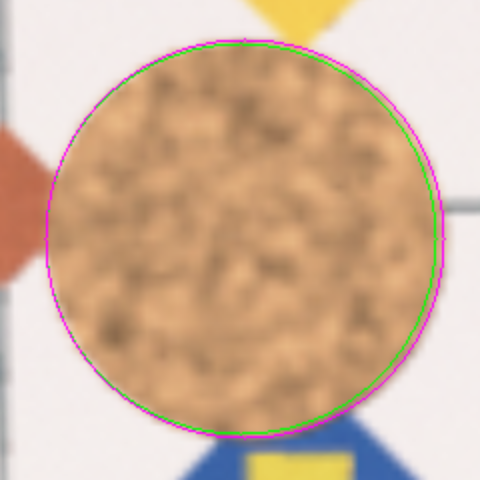

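Both circles match the bare mat in the picture: centre (240,238) in the crop, world (640.4,239.3). The outlier fit had taken in the red tile corner.

```bash
python3 -m inch '{"hand":[0,0,0,0,0,0,0,0,0,0,0,0,0,0,0,0,0,0,0,0],"delta_pos":[[0,0,-1],[0,0,-2],[0,0,-3],[0,0,-3],[0,0,-3],[0,1,0],[0,2,0],[0,2.5,0],[-0.2,2.5,0],[-0.2,2.5,0],[0,2.5,0],[0,2.5,0],[0,2.5,0],[0,2.5,0],[0,2,0],[0,1.5,0],[0,0.5,0],[0,0,0],[0,0,0],[0,0,0]],"turn":[0,0,0,0,0,0,0,0,0,0,0,0,0,0,0,0,0,0,0,0]}'
python3 -m inch '{"hand":[0,0,0,0,0,0,0,0,0,0.85,0.85,0.85,0.85,0.85],"delta_pos":[[0,0,2.5],[0,0,2.5],[0,0,2.5],[0,0,2],[0,0,1.5],[0,0,0.6],[0,0,0.3],[0,0,0],[0,0,0],[0,0,0],[0,0,0],[0,0,0],[0,0,0],[0,0,0]],"turn":[0,0,0,0,0,0,0,0,0,0,0,0,0,0]}'
```

```text
t: 46.15
eef_pos: [640.8, 238.4, 241.3]
tcp_rot: [-3.141, 0.0, -3.114]
ft_force: [-0.3, 0.5, -1.6]
opening: 0.636
t: 47.55
eef_pos: [640.7, 239.3, 122.3]
tcp_rot: [-3.142, 0.0, -3.113]
ft_force: [-0.4, 0.7, 0.0]
opening: 0.847
```

```bash
python3 -m inch '{"hand":[0.9,1,1,1,1,1,1,1,1,1,1,1,1,1,1,1,1,1,1],"delta_pos":[[0,0,-0.5],[0,0,-1],[0,0,-2],[0,0,-3],[0,0,-3],[0,0,-3],[0,0,-3],[0,0,-1.5],[0,0,0],[0,0,0],[0,0,0],[0,0,0],[0,0,0],[0,0,0],[0,0,0],[0,0,0],[0,0,0],[0,0,0],[0,0,0]],"turn":[0,0,0,0,0,0,0,0,0.15,0.15,0.15,0.15,0.15,0.15,0.15,0.15,0.15,0.15,0]}'
python3 -m inch '{"hand":[1,1,1,1,1,1,1,1,1,1,1,1,1,1,1,1,1,1,1,1],"delta_pos":[[-2,-1.2,0],[-3.8,-2.3,0],[-3.8,-2.3,0],[-3.8,-2.3,0],[-3.8,-2.3,0],[-3.8,-2.3,0],[-3.8,-2.3,0],[-3.8,-2.3,0],[-3.8,-2.3,0],[-3.8,-2.3,0],[-3.8,-2.3,0],[-3.8,-2.3,0],[-3.8,-2.3,0],[-3.8,-2.3,0],[-3.8,-2.3,0],[-3.8,-2.3,0],[-3.8,-2.3,0],[-3.8,-2.3,0],[-3.8,-2.3,0],[-3.8,-2.3,0]],"turn":[0,0,0,0,0,0,0,0,0,0,0,0,0,0,0,0,0,0,0,0]}'
python3 - <<'E'
from fit import *
p,d=viewer.read_camera('top');cv2.imwrite('pics/top5.png',p);cal=viewer.get_calibration('top')
ps,_=viewer.read_camera('scene');cv2.imwrite('pics/scene5.png',ps)
W=cloud(d,cal)
for nme,(u0,u1,v0,v1),zl,zh in [('case',(180,280,185,300),28,45),('crayon',(460,540,115,170),20,40),('knob',(340,400,215,275),50,70),('base',(340,400,215,275),14,28),('cup',(205,290,95,185),72,90),('jar',(465,520,225,270),60,80)]:
    q=W[v0:v1,u0:u1].reshape(-1,3); q=q[(q[:,2]>zl)&(q[:,2]<zh)]
    if len(q)>10:
        c,wh,a=cv2.minAreaRect(q[:,:2].astype(np.float32)); print(nme,len(q),np.round(c,1),np.round(wh,1),round(a,1),np.round(np.median(q[:,2]),1))
E
```

```text
t: 49.45
eef_pos: [640.6, 239.2, 293.1]
tcp_rot: [3.141, -0.0, 1.667]
ft_force: [-0.5, -0.4, 0.5]
opening: 0.999
t: 51.45
eef_pos: [266.0, -545.0, 292.9]
tcp_rot: [3.141, 0.001, 1.675]
ft_force: [1.0, -0.0, 0.3]
opening: 0.997
case 2411 [450.8 260.4] [ 56.6 150. ] 66.8 36.0
crayon 626 [ 652.9 -260.9] [116.2  25.6] 75.1 26.6
knob 235 [446.7  -9.3] [29.3 29.7] 1.3 57.2
base 590 [447.5  -9.1] [54.6 55.7] 52.7 19.5
cup 233 [640.7 238.9] [59.2 59. ] 2.5 78.0
jar 762 [ 447.1 -233.8] [54.8 54.9] 0.1 67.5
```

View pics/top5.png

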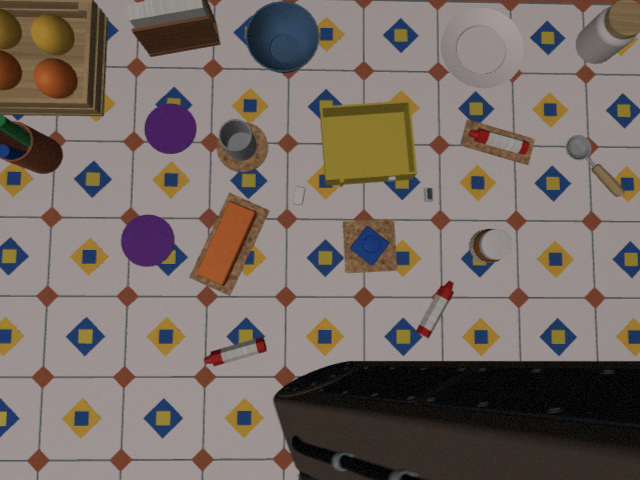

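View pics/scene5.png

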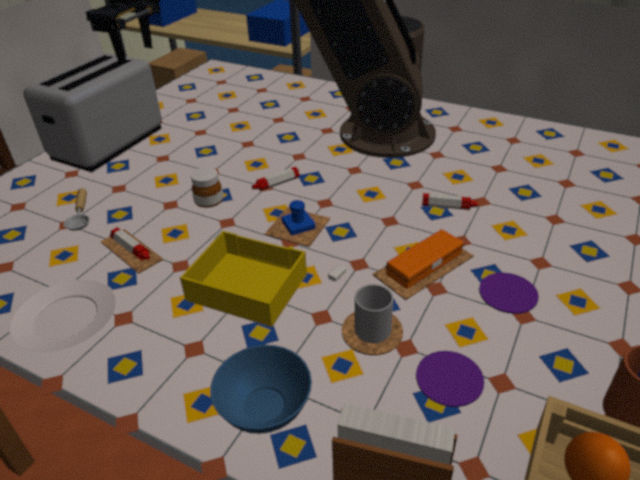

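```bash
python3 -m inch '{"hand":[1,1,1],"delta_pos":[[0,0,0],[0,0,0],[0,0,0]],"turn":[0,0,0]}'; python3 -c "
from cell import ticket
print(ticket.job_done())"
```

```text
t: 51.85
eef_pos: [267.9, -542.5, 292.7]
tcp_rot: [3.141, 0.0, 1.672]
ft_force: [0.4, 0.8, 0.2]
opening: 1.001
the job is handed in; nothing more can be done
None
```

All four things are on their own mats, and the job was handed in at about 52 s of the 144 s allowed; no verdict came back. I parked the cup in the caddy, then moved the crayon to the narrow mat, the stamp to the square mat and the case to the wide mat. The cup went to the round mat last.

| Thing | Distance from mat centre | Last check |
|---|---|---|
| Cup | about 0.5 mm | upright |
| Stamp | about 1 mm | upright |
| Pencil case | about 1 mm | lid up, lying along the mat within 0.01 rad |
| Crayon | about 3 mm | level, lying along the mat within about 0.02 rad |

- **Heights:** the measured tops agree with each thing resting on its mat.
- **Jar and arm:** the jam jar shows under 1 mm of movement, and the arm is clear of everything with the gripper open.
- **Measurements that disagreed:** some early colour fits of the mats took in red tile corners. One round-mat fit was off by 18 mm. I redid them and checked the round mat against the bare mat before placing the cup.

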